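Turn the parts carousel to the orange jar and hold it there

ROBOT

A 6-joint arm with a two-finger parallel gripper is mounted at the origin on a cart in front of the work surface, level with it; the furniture and walls round the work are solid. World frame = base frame: x ahead of the robot, y to its left, z up, the work surface at z = 0. Lengths are in m, angles in degrees, forces in N, time in s.
With the tool pointing down it reaches from about 0.3 to 0.775 m from the base axis. Payload 14.6 kg.
Tool frame: the origin (TCP) lies at the very end of the fingers, on their centre line; the grasp point (between the pads) lies 19 mm behind it; z points along the fingers, y is the line along which they close (so a half turn about z gives the same grasp; the last joint's range is limited). The gripper opens to 85 mm and grips with 20 to 120 N. Pads are 22 mm wide; open, the fingers measure 114 mm over their backs; the gripper's body (76 mm by 85 mm) begins 54 mm behind the grasp point. The pads swing forward as they close: fully open they stand 13 mm farther back than shut.
Start: joints at [-71.941, 17.183, 87.147, -0, 75.671, -3.816], TCP at [0.205, -0.51, 0.203] pointing down, gripper open.
Joint ranges: [-173.82, 173.82], [-45.26, 126.66], [13.44, 144.39], [-59.66, 239.66], [0, 175.72], [-146.38, 146.38]. Speed limits (degrees/s): [127.2, 127.2, 147.25, 180, 180, 180].

INTERFACE

Orientations are given as a 3x3 rotation matrix whose columns are the frame's x, y, z axes.
In Python, from workcell import * gives the robot as it stands.
- The arm moves only by the tool apply_moves, never from a script. Its argument "motion" is a list that holds one entry, the list of rows, each a list of 7 numbers: the shift along the tool's x, y, z in units of 0.15 m (1.0 is 0.15 m), then the turn, a rotation vector about the tool's x, y, z in units of pi rad (1.0 is pi rad), then the opening, from -1 (shut) to 1 (fully open). In form: [[[tx, ty, tz, ax, ay, az, hand], ...]]. A call has exactly 5 rows; each row is the pose to reach, as a shift and turn from the pose commanded when the call began, along the tool's axes at that moment, turning the shorter way round; what a row does not reach only later rows make up. A row lasts 1/8 s, in which the tool goes at most 62.5 mm and 10.7 degrees, less where a joint would pass 70% of its speed; a pose out of reach is approached as far as the arm can. A call with a number of a shift or a turn outside -1 to 1 is refused whole. A call with a gripper value outside its range is refused whole. The fingers move at their own pace and stop on an object; the grip force is fixed at half the most. Time passes only in rows, so rows that repeat a pose let the fingers close, or fill a call up. It gives the time, the measured TCP pose, the force, the opening and the grip force at its end, in the units of the state.
- sense(): the state, without advancing time (a new reading comes with each control period).
- camera(name): name is "scene" or "side" or "wrist"; returns the picture (480x640x3 uint8, red, green, blue); there is no depth.
- camera_info(name): a dict with "fx", "fy", "cx", "cy" (pixels), "R" (3x3) and "t" (3): a world point X has camera coordinates R X + t. Camera axes: x right, y down, z forward; pixel columns grow to the right and rows downward; lengths in m; the calibration is good to about 2 mm. A picture is of the moment at which its call begins: read the wrist's pose just before it. camera_info takes no time and is no camera call; for the wrist camera it gives the pose at the moment of the call.
- close_job(): hands the job in; it is judged then, once.
The state is a dict: "clock": time; "joint_positions": joint angles; "qd": joint speeds; "joint_torque": joint torques, N m; "ee_pos": TCP position; "tcp_rot": TCP orientation; "wrist_force": force on the tool from outside, world axes, zero at the start; "wrist_torque": the same for the moment, N m; "opening": finger opening in m; "finger_force": force on a finger pad.
Only numpy, scipy, OpenCV 4.12 (cv2) and the standard library are available. Lean on these libraries where they do the work, as an engineer would, in place of code of your own. Each camera call takes 0.05 s, during which the arm holds its last target. There are 200 camera calls.

TASK

Turn the spring-return parts carousel counter-clockwise until the jar with the orange cap stands squarely at the yellow pointer, and hold the turntable still there with the gripper: the carousel swings back if let go, so finish while still holding it. Keep all jars standing in their wells and leave the other things on the desk alone.

Things in the scene. Friction and masses are not known exactly. Their poses are not given: they have to be found in the camera images.
- carousel: Small-parts carousel, foot (210 mm dark steel disc) fixed to the desk. Origin on the turning axis at desk level, z up; does not turn with the table. On it turns a 258 mm aluminium turntable, top 30 mm above the desk, with ten black wells on a circle of 100 mm radius, 36 degrees apart.
- hub_top (a point): Top centre of the round black hub knob (36 mm diameter) on the turning axis, 71 mm above the desk. The wells round it are rings 53 mm outside, 45 mm inside, 14 mm high (rims 44 mm above the desk); a well leaves its jar about 2.5 mm of play all round.
- turntable (a joint): Angle of the turntable: 0 = parked on its stop (so at the start), grows counter-clockwise seen from above, to 2.3 rad. A return spring always drives it clockwise to 0 (about 0.15 N m at 0, 0.36 N m at 1.8 rad): it swings back when let go. A turn of 0.2 to 1.8 rad brings the orange-capped jar to the pointer.
- pointer: Fixed pointer that marks the front of the carousel: flat dark arm low on the desk, coming out from under the turntable on the robot's side, with an upright yellow fin at its end. Origin on the carousel's turning axis at desk level; its -x axis points from the turning axis to the fin, z up.
- pointer_fin (a point): Top of the yellow fin (28 x 12 mm, top 40 mm above the desk), 150 mm from the turning axis.
- jar_orange: Loose round clear jar with a bright orange cap, 40 mm diameter (cap 41 mm), 71 mm tall (cap the top 16 mm), 0.08 to 0.17 kg; origin at the centre of its underside, z up. Stands in a well, underside 30 mm and top 101 mm above the desk. The marked jar: starts in one of the three wells next to the pointer on its left, seen from the robot.
- jar_white: Loose round clear jar with a white cap, 40 mm diameter (cap 41 mm), 71 mm tall (cap the top 16 mm), 0.08 to 0.17 kg; origin at the centre of its underside, z up. Stands in a well, underside 30 mm and top 101 mm above the desk.
- jar_blue: Loose round clear jar with a blue cap, 40 mm diameter (cap 41 mm), 71 mm tall (cap the top 16 mm), 0.08 to 0.17 kg; origin at the centre of its underside, z up. Stands in a well, underside 30 mm and top 101 mm above the desk.
- jar_grey1: Loose round clear jar with a grey cap, 40 mm diameter (cap 41 mm), 71 mm tall (cap the top 16 mm), 0.08 to 0.17 kg; origin at the centre of its underside, z up. Stands in a well, underside 30 mm and top 101 mm above the desk.
- jar_grey2: Loose round clear jar with a grey cap, 40 mm diameter (cap 41 mm), 71 mm tall (cap the top 16 mm), 0.08 to 0.17 kg; origin at the centre of its underside, z up. Stands in a well, underside 30 mm and top 101 mm above the desk.
- screwdriver_blue: Screwdriver with blue handle lying on the desk to the right, 17x136x17 mm; bystander.
- caliper: Digital calliper lying on the desk to the right, 66x192x13 mm; bystander.
- tape_roll: Roll of black tape lying flat behind the carousel to the right (the nearer of two), 53 mm diameter, 19 mm high; bystander.

How it is judged:
By the outcome, as a careful person would: the job done as asked, in the order asked, and still so for the second after the job is handed in, while the arm keeps its last pose, push and grip.
It also fails if it takes over 35 s, if anything falls off the work surface, if the arm or the gripper's body presses on something with over 40 N, if the wrist force passes 120 N, or if a joint passes its speed limit or range.

## Working session

There is one attempt and no reset: what is moved stays moved. The work goes in short steps, Python scripts to look and compute and a tool call to move; the robot and the scene stay as the last step left them, time stands still between calls to the robot, and variables do not carry over. Pictures are saved under pics/ and viewed, at most 10 in all, crops included, and the job is handed in when it is done.

Besides the shell and the picture viewer there is one more tool, called as name(argument=value, ...), one argument or row to a line, values as JSON. apply_moves: Moves the arm, as the interface text tells. Its arguments: {"type":"object","properties":{"motion":{"type":"array","items":{"type":"array","items":{"type":"array","items":{"type":"number"}}}}},"required":["motion"]}

```bash
mkdir -p pics; python3 - <<'E'
from workcell import *
import cv2,numpy as np
for n in ("scene","side"):
    im=camera(n); cv2.imwrite(f"pics/{n}0.png",im[:,:,::-1]); i=camera_info(n)
    print(n,i["fx"],i["cx"],i["cy"],(-np.array(i["R"]).T@i["t"]).round(3),np.array(i["R"]).round(2).tolist())
s=sense();print(s["clock"],s["ee_pos"],s["tcp_rot"],s["opening"])
E
```

```text
scene 554.1959987183404 318.7454474318449 246.29482670541285 [-0.074  0.83   0.892] [[-0.85, -0.53, 0.0], [-0.3, 0.48, -0.83], [0.43, -0.7, -0.56]]
side 618.975309840825 318.38375774884497 237.4837882459869 [-0.083 -1.405  0.62 ] [[0.89, -0.46, 0.02], [-0.16, -0.34, -0.93], [0.44, 0.82, -0.38]]
0.1 [ 0.20481973 -0.51016919  0.20278008] [[ 9.28021423e-01  3.72526675e-01 -3.38422103e-04]
 [ 3.72526823e-01 -9.28020865e-01  1.02029020e-03]
 [ 6.60225428e-05 -1.07292247e-03 -9.99999422e-01]] 0.08572420549112213
```

View pics/scene0.png

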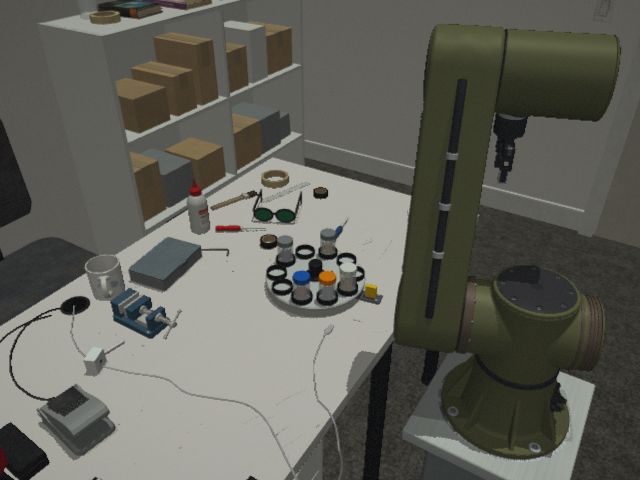

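View pics/side0.png

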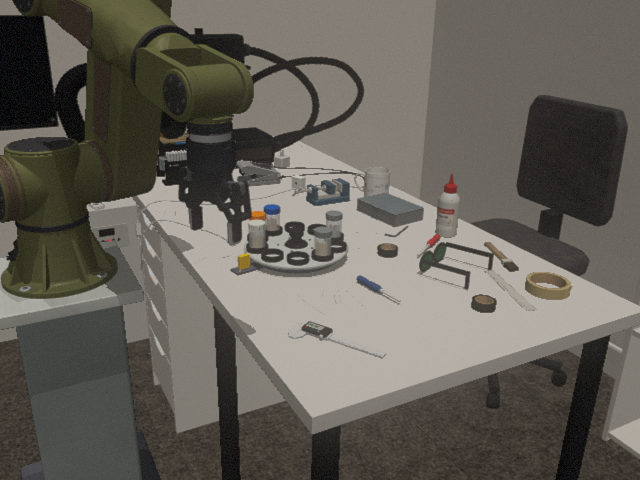

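Scene view: hub ≈(316,265), orange cap ≈(327,280), white (348,268), blue (302,280), fin ≈(371,290). Side view: hub ≈(296,228), fin (243,260), orange (258,216). I'll enlarge both to get exact pixels.

```bash
python3 - <<'E'
import cv2,numpy as np
a=cv2.imread("pics/scene0.png")[220:320,255:395];b=cv2.imread("pics/side0.png")[195:295,220:360]
f=lambda x:cv2.resize(x,None,fx=5.6,fy=3,interpolation=cv2.INTER_CUBIC)
cv2.imwrite("pics/crop.png",np.vstack([f(a),f(b)]))
E
```

```text
(no output)
```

View pics/crop.png

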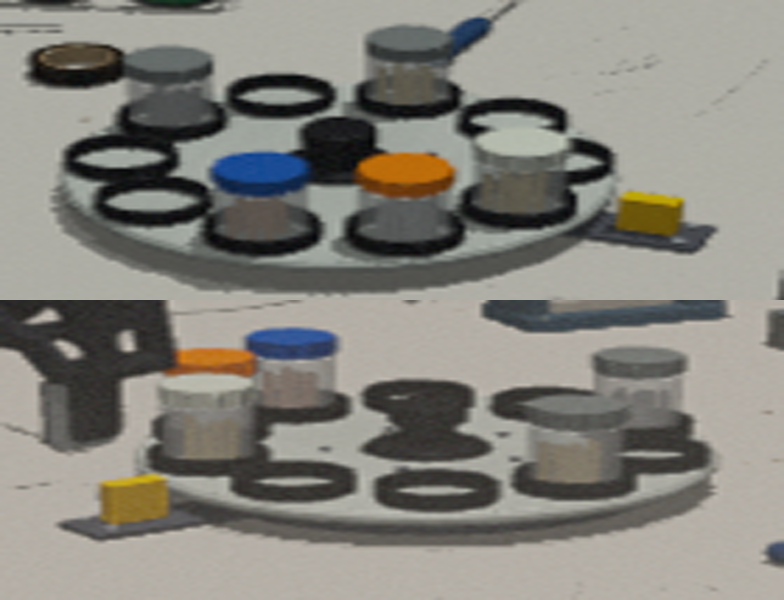

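Crop (px = 255+u/5.6, 220+v/3): scene hub top (315.7,263), orange top (327.5,275.7), blue (301.8,275.7), white (348.4,267.7), fin top (371.2,286.7). Now I fit the carousel model to both views.

```bash
cat > fit.py <<'E'
from workcell import *
import numpy as np
from scipy.optimize import least_squares
def proj(n,X):
    i=camera_info(n);c=np.array(i["R"])@X+np.array(i["t"]).ravel()
    return np.array([i["fx"]*c[0]/c[2]+i["cx"],i["fy"]*c[1]/c[2]+i["cy"]])
def unproj(n,px,z):
    i=camera_info(n);R=np.array(i["R"]);o=-R.T@np.array(i["t"]).ravel()
    d=R.T@[(px[0]-i["cx"])/i["fx"],(px[1]-i["cy"])/i["fy"],1]
    return o+d*(z-o[2])/d[2]
E
cat > a.py <<'E'
from fit import *
S={"hub":(340,129,.071),"orange":(406,167,.101),"blue":(262,167,.101),"white":(523,143,.101),"gR":(410,40,.101),"gL":(169,63,.101),"fin":(651,200,.04)}
D={"blue":(291,337,.101),"white":(208,382,.101),"gR":(575,405,.101),"gL":(640,355,.101),"fin":(134,482,.04)}
obs=[]
for k,(u,v,z) in S.items(): obs.append(("scene",k,(255+u/5.6-.4,220+v/3-.3),z))
for k,(u,v,z) in D.items(): obs.append(("side",k,(220+u/5.6-.4,195+(v-300)/3-.3),z))
h=unproj("scene",obs[0][2],.071);P={}
for n,k,p,z in obs:
    X=unproj(n,p,z);d=X-h;P.setdefault(k,X);print(n,k,X.round(4),np.hypot(*d[:2]).round(4),np.degrees(np.arctan2(d[1],d[0])).round(1))
a0=np.arctan2(*(P["orange"]-h)[1::-1]);f0=np.arctan2(*(P["fin"]-h)[1::-1])
idx={k:round(np.degrees(np.arctan2(*(P[k]-h)[1::-1])-a0)/36) for k in P if k not in("hub","fin")}
def pt(x,k):
    if k=="hub":return np.array([x[0],x[1],.071])
    r,a,z=(.15,x[3],.04) if k=="fin" else (.1,x[2]+idx[k]*np.pi/5,.101)
    return np.array([x[0]+r*np.cos(a),x[1]+r*np.sin(a),z])
res=lambda x:np.concatenate([proj(n,pt(x,k))+np.r_[x[4:6] if n=="side" else (0,0)]-p for n,k,p,z in obs])
r=least_squares(res,[h[0],h[1],a0,f0,0,0],loss="soft_l1")
print(idx,r.x[:2],np.degrees(r.x[2:4]),r.x[4:],"turn",np.degrees(r.x[3]-r.x[2])%360);print(r.fun.reshape(-1,2).round(1).tolist())
E
python3 a.py
```

```text
scene hub [ 0.5277 -0.131   0.071 ] 0.0 0.0
scene orange [ 0.4552 -0.0674  0.101 ] 0.0965 138.8
scene blue [ 0.5066 -0.0354  0.101 ] 0.098 102.5
scene white [ 0.4289 -0.1213  0.101 ] 0.0993 174.4
scene gR [ 0.5484 -0.2262  0.101 ] 0.0974 -77.7
scene gL [ 0.6238 -0.1362  0.101 ] 0.0961 -3.1
scene fin [ 0.381  -0.1554  0.04  ] 0.1487 -170.6
side blue [ 0.509  -0.0441  0.101 ] 0.0889 102.2
side white [ 0.434 -0.128  0.101] 0.0938 178.2
side gR [ 0.5516 -0.2372  0.101 ] 0.1088 -77.3
side gL [ 0.6311 -0.149   0.101 ] 0.1049 -9.9
side fin [ 0.3836 -0.1675  0.04  ] 0.1487 -165.8
{'orange': 0, 'blue': -1, 'white': 1, 'gR': -6, 'gL': -4} [ 0.52807641 -0.13090769] [ 138.56331198 -170.1004972 ] [2.85095637 1.03298739] turn 51.336190822627714
[[-0.1, -0.0], [0.2, 0.9], [-0.4, 0.5], [0.2, 0.0], [0.0, -0.6], [-0.3, -1.2], [0.5, -0.2], [0.2, -0.1], [-0.4, 0.5], [0.4, -0.1], [-0.1, 0.2], [-0.2, -0.4]]
```

apply_moves(
  motion=[
    [[0.25, -0.13, 0, 0, 0, 0, 1], [0.5, -0.26, 0, 0, 0, 0, 1], [0.75, -0.39, 0, 0, 0, 0, 1], [0.98, -0.51, 0, 0, 0, 0, 1], [0.98, -0.51, 0, 0, 0, 0, 1]],
  ],
)

```text
clock: 0.72
ee_pos: [0.314, -0.3831, 0.2032]
tcp_rot: [[0.927, 0.375, -0.0], [0.375, -0.927, 0.0], [0.0, -0.0, -1.0]]
wrist_force: [-0.4, -0.8, -0.2]
opening: 0.0853
finger_force: 0.0
```

apply_moves(
  motion=[
    [[0.25, -0.13, 0, 0, 0, 0, 1], [0.5, -0.26, 0, 0, 0, 0, 1], [0.75, -0.39, 0, 0, 0, 0, 1], [0.98, -0.51, 0, 0, 0, 0, 1], [0.98, -0.51, 0, 0, 0, 0, 1]],
  ],
)

```text
clock: 1.35
ee_pos: [0.4215, -0.258, 0.2031]
tcp_rot: [[0.927, 0.375, -0.0], [0.375, -0.927, 0.0], [-0.0, -0.0, -1.0]]
wrist_force: [0.8, 0.1, -1.0]
opening: 0.0856
finger_force: 0.0
```

apply_moves(
  motion=[
    [[0.25, -0.13, 0, 0, 0, 0, 1], [0.5, -0.26, 0, 0, 0, 0, 1], [0.75, -0.39, 0, 0, 0, 0, 1], [0.98, -0.51, 0, 0, 0, 0, 1], [0.98, -0.51, 0, 0, 0, 0, 1]],
  ],
)

```text
clock: 1.98
ee_pos: [0.5293, -0.1328, 0.2028]
tcp_rot: [[0.927, 0.374, -0.001], [0.374, -0.927, 0.0], [-0.001, -0.0, -1.0]]
wrist_force: [-0.1, -0.5, -0.6]
opening: 0.0855
finger_force: 0.0
```

```bash
python3 - <<'E'
from fit import *
import cv2
s=sense();print(s["clock"],s["ee_pos"],s["joint_positions"])
print("hub pred",proj("wrist",np.array([.528,-.131,.071])))
im=camera("wrist");cv2.imwrite("pics/w1.png",im[:,:,::-1])
E
```

```text
1.975 [ 0.52925065 -0.13283154  0.20277557] [-1.79333667e+01  1.66770025e+01  8.78689748e+01 -3.46928873e-03
  7.54921522e+01  5.01056332e+01]
hub pred [319.24761563 214.83410567]
```

View pics/w1.png

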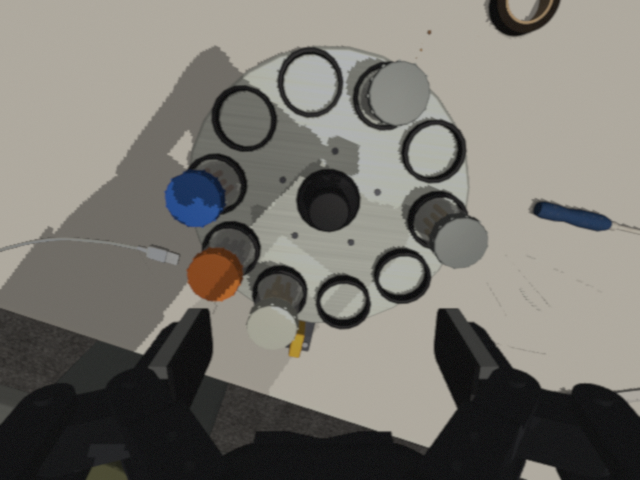

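Wrist view: hub top at ≈(328,208), orange cap (215,274), fin top (298,340), five empty well rims clear. I'll fit with the wrist camera.

```bash
cat > b.py <<'E'
from fit import *
O={"hub":(328,208),"orange":(215,274),"white":(272,325),"blue":(195,198),"gR":(461,243),"gL":(399,93),"fin":(299,338)}
W={(310,82):-3,(244,118):-2,(433,150):-5,(402,275):-7,(343,301):-8}
J={"orange":0,"white":1,"blue":-1,"gR":-6,"gL":-4}
for k,p in O.items(): print(k,unproj("wrist",p,.071 if k=="hub" else .04 if k=="fin" else .101).round(4))
def res(x):
    P=lambda a,r,z:proj("wrist",np.array([x[0]+r*np.cos(a),x[1]+r*np.sin(a),z]))
    e=[P(0,0,.071)-O["hub"],P(x[3],.15,.04)-O["fin"]]
    e+=[(P(x[2]+J[k]*np.pi/5,.1,.101)-O[k])/2 for k in J]
    e+=[P(x[2]+i*np.pi/5,.1,.044)-p for p,i in W.items()]
    return np.concatenate(e)
r=least_squares(res,[.528,-.131,2.42,3.31],loss="soft_l1")
print(r.x[:2],np.degrees(r.x[2:]),np.degrees(r.x[3]-r.x[2]));print(res(r.x).reshape(-1,2).round(1).tolist())
s=sense();R=np.array(s["tcp_rot"]);print("shift units",(R.T@(np.r_[r.x[:2],.042]-s["ee_pos"])/.15).round(3))
E
python3 b.py
```

```text
hub [ 0.5352 -0.1363  0.071 ]
orange [ 0.4616 -0.0724  0.101 ]
white [ 0.4359 -0.1278  0.101 ]
blue [ 0.5133 -0.0417  0.101 ]
gR [ 0.5542 -0.2353  0.101 ]
gL [ 0.632  -0.1473  0.101 ]
fin [ 0.3942 -0.1628  0.04  ]
[ 0.534106   -0.13712731] [138.34815341 190.89275814] 52.54460472565057
[[0.4, 1.6], [-0.2, 6.8], [-1.5, 0.8], [-0.6, 0.5], [-1.7, -0.2], [0.1, -0.9], [0.3, -1.3], [-0.1, -2.2], [-1.7, -1.8], [2.4, -0.2], [1.1, 2.0], [0.1, 2.5]]
shift units [0.027 0.035 1.072]
```

apply_moves(
  motion=[
    [[0.027, 0.033, 0.2, 0, 0, 0, 1], [0.027, 0.033, 0.4, 0, 0, 0, 1], [0.027, 0.033, 0.6, 0, 0, 0, 1], [0.027, 0.033, 0.75, 0, 0, 0, 1], [0.027, 0.033, 0.75, 0, 0, 0, 1]],
  ],
)

```text
clock: 2.65
ee_pos: [0.5328, -0.1375, 0.0895]
tcp_rot: [[0.929, 0.371, -0.003], [0.371, -0.929, 0.001], [-0.003, -0.002, -1.0]]
wrist_force: [-0.1, 0.0, 0.0]
opening: 0.0855
finger_force: 0.0
```

```bash
python3 - <<'E'
from fit import *
import cv2
s=sense();print(s["clock"],s["ee_pos"])
print(proj("wrist",np.array([.534,-.137,.071])))
a=camera("wrist")[:,:,::-1];b=camera("side")[:,:,::-1][170:290,190:370]
cv2.imwrite("pics/w2.png",np.hstack([cv2.resize(a,(400,300)),cv2.resize(b,(400,300))]))
E
```

```text
2.65 [ 0.53283461 -0.13745432  0.08950288]
[321.06287264 267.56136791]
```

View pics/w2.png

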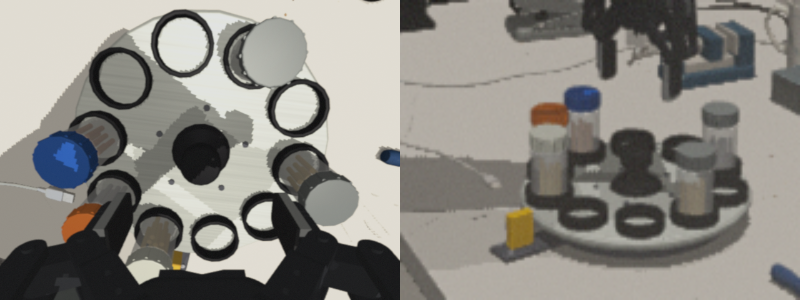

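Wrist half: hub top at ≈(200,164), centred between the fingertips (122,210)/(288,210). Side half: hub (632,135) lies below the open fingers. Clear to descend and close.

apply_moves(
  motion=[
    [[0, 0, 0.12, 0, 0, 0, 1], [0, 0, 0.24, 0, 0, 0, 1], [0, 0, 0.31, 0, 0, 0, 1], [0, 0, 0.31, 0, 0, 0, 1], [0, 0, 0.31, 0, 0, 0, 1]],
  ],
)

```text
clock: 3.38
ee_pos: [0.5345, -0.1362, 0.0446]
tcp_rot: [[0.928, 0.373, 0.001], [0.373, -0.928, -0.0], [0.0, 0.0, -1.0]]
wrist_force: [-0.7, 0.2, -0.4]
opening: 0.0854
finger_force: 0.0
```

apply_moves(
  motion=[
    [[0, 0, 0, 0, 0, 0, 0.2], [0, 0, 0, 0, 0, 0, 0], [0, 0, 0, 0, 0, 0, -0.1], [0, 0, 0, 0, 0, 0, -0.1], [0, 0, 0, 0, 0, 0, -0.1]],
  ],
)

```text
clock: 4.0
ee_pos: [0.5343, -0.1362, 0.0443]
tcp_rot: [[0.928, 0.373, 0.0], [0.373, -0.928, -0.0], [-0.0, 0.0, -1.0]]
wrist_force: [0.9, -0.7, 0.1]
opening: 0.0382
finger_force: 0.0
```

```bash
python3 - <<'E'
from fit import *
import cv2
s=sense();print(s["clock"],s["ee_pos"],s["opening"],s["finger_force"],s["wrist_force"])
a=camera("wrist")[:,:,::-1];b=camera("side")[:,:,::-1][170:290,190:370]
cv2.imwrite("pics/w3.png",np.hstack([cv2.resize(a[120:420,160:480],(400,375)),cv2.resize(b,(400,375))]))
E
```

```text
4.0 [ 0.53426574 -0.13618805  0.04428726] 0.03818369456714012 0.0 [ 0.94275655 -0.72672128  0.05954717]
```

View pics/w3.png

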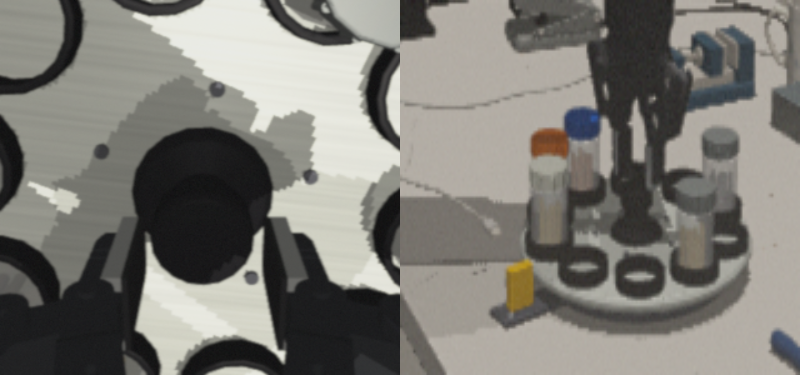

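Wrist half: pads straddle the hub, top centre ≈(200,232). I'll check the fore-aft offset by projecting pad and hub points.

```bash
python3 - <<'E'
from fit import *
s=sense();R=np.array(s["tcp_rot"]);p=np.array(s["ee_pos"])
c=lambda q:((q-[160,120])*1.25).round(0)
for x in(-.011,0,.011):print(x,[c(proj("wrist",p+R@[x,.019,z])).tolist() for z in(0,-.019,-.038)])
for px in [(200,232)]:
    q=np.array(px)/1.25+[160,120]; print(unproj("wrist",q,.071), (R.T@(unproj("wrist",q,.071)-p)*1000).round(1))
E
```

```text
-0.011 [[249.0, 232.0], [254.0, 257.0], [260.0, 289.0]]
0 [[250.0, 206.0], [255.0, 230.0], [261.0, 259.0]]
0.011 [[251.0, 180.0], [256.0, 201.0], [262.0, 227.0]]
[ 0.53723707 -0.13485585  0.071     ] [  3.3  -0.1 -26.7]
```

apply_moves(
  motion=[
    [[0, 0, 0, 0, 0, 0, -1], [0, 0, 0, 0, 0, 0, -1], [0, 0, 0, 0, 0, -0.02, -1], [0, 0, 0, 0, 0, -0.04, -1], [0, 0, 0, 0, 0, -0.06, -1]],
  ],
)

```text
clock: 4.72
ee_pos: [0.5343, -0.1362, 0.0443]
tcp_rot: [[0.841, 0.542, 0.0], [0.542, -0.841, 0.0], [0.0, -0.0, -1.0]]
wrist_force: [0.2, 0.2, 0.4]
opening: 0.0001
finger_force: 0.0
```

```bash
python3 - <<'E'
from fit import *
import cv2
s=sense();print(s["clock"],s["ee_pos"],s["opening"],s["finger_force"],s["wrist_force"],s["wrist_torque"],s["joint_positions"])
a=camera("wrist")[:,:,::-1];b=camera("scene")[:,:,::-1][200:320,235:415];cv2.imwrite("pics/scene4.png",b)
cv2.imwrite("pics/w4.png",np.hstack([cv2.resize(a,(400,375)),cv2.resize(b,(400,375))]))
E
```

```text
4.725 [ 0.53426536 -0.13618525  0.0442706 ] 7.431087862780063e-05 0.0 [0.20281883 0.19344295 0.35118009] [-0.03132431 -0.04897113 -0.02881693] [-1.81069824e+01  2.78346508e+01  9.53638407e+01  1.12342473e-03
  5.68013893e+01  3.91027700e+01]
```

View pics/w4.png

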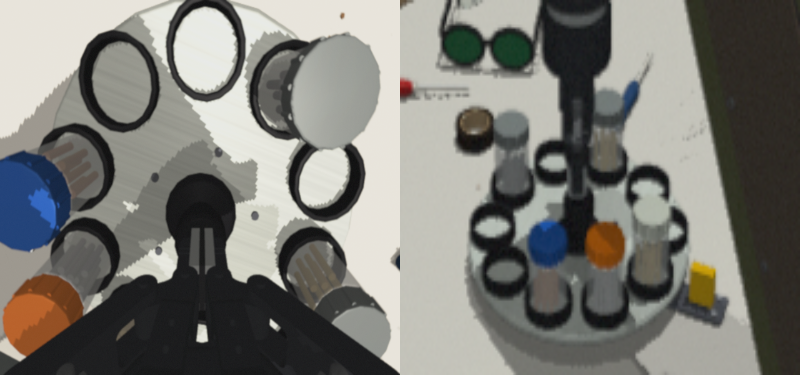

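Fingers shut fully without meeting the hub, and the table didn't turn: either they closed above it or beside it. I'll check the fingertip height with the cameras.

```bash
python3 - <<'E'
from fit import *
import cv2
s=sense();R=np.array(s["tcp_rot"]);p=np.array(s["ee_pos"])
for n in("scene","side","wrist"):
    print(n,[proj(n,p+R@[0,0,z]).round(1).tolist() for z in(0,-.015,-.03,-.045)],"hub",proj(n,np.array([.531,-.134,.071])).round(1))
print([proj("wrist",p+R@[.011,0,z]).round(1).tolist() for z in(0,-.015,-.03,-.045)])
a=camera("scene")[:,:,::-1][235:285,285:345];b=camera("side")[:,:,::-1][195:245,265:325]
f=lambda x:cv2.resize(x,(400,333),interpolation=cv2.INTER_CUBIC)
cv2.imwrite("pics/w5.png",cv2.convertScaleAbs(np.hstack([f(a),f(b)]),alpha=2.2))
E
```

```text
scene [[314.2, 269.4], [314.2, 264.6], [314.2, 259.8], [314.2, 255.0]] hub [314.8 261.7]
side [[296.3, 238.7], [296.3, 233.0], [296.4, 227.3], [296.4, 221.5]] hub [294.7 228.5]
wrist [[320.4, 284.6], [320.1, 299.0], [319.8, 316.1], [319.5, 336.6]] hub [311.3 315.4]
[[320.3, 263.5], [320.1, 276.5], [319.8, 291.8], [319.4, 310.4]]
```

View pics/w5.png

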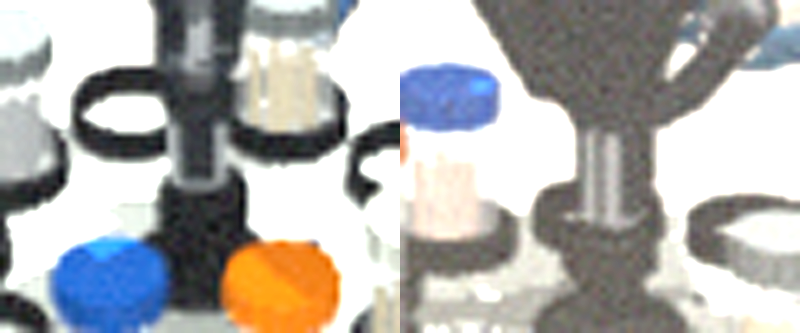

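Scene half: closed fingertip ends at ≈(200,185), right on the hub top. Side half: the same, at (615,225). So the real fingertips are about 27 mm above the reported TCP, and they closed just above the knob. I'll open, go 27 mm lower, and close.

apply_moves(
  motion=[
    [[0, 0, 0, 0, 0, 0, 1], [0, 0, 0, 0, 0, 0, 1], [0, 0, 0, 0, 0, 0, 1], [0, 0, 0, 0, 0, 0, 1], [0, 0, 0.04, 0, 0, 0, 1]],
  ],
)

```text
clock: 5.55
ee_pos: [0.5345, -0.1363, 0.0384]
tcp_rot: [[0.842, 0.54, 0.001], [0.54, -0.842, -0.0], [0.0, 0.001, -1.0]]
wrist_force: [0.5, -0.6, -0.3]
opening: 0.0853
finger_force: 0.0
```

apply_moves(
  motion=[
    [[0, 0, 0.05, 0, 0, 0, 1], [0, 0, 0.1, 0, 0, 0, 1], [0, 0, 0.14, 0, 0, 0, 1], [0, 0, 0.14, 0, 0, 0, 0.2], [0, 0, 0.14, 0, 0, 0, 0.2]],
  ],
)

```text
clock: 6.18
ee_pos: [0.5344, -0.1362, 0.0174]
tcp_rot: [[0.842, 0.54, 0.0], [0.54, -0.842, -0.0], [0.0, 0.0, -1.0]]
wrist_force: [0.5, -0.0, -0.7]
opening: 0.0524
finger_force: 0.0
```

apply_moves(
  motion=[
    [[0, 0, 0, 0, 0, 0, -0.5], [0, 0, 0, 0, 0, 0, -1], [0, 0, 0, 0, 0, 0, -1], [0, 0, 0, 0, 0, 0, -1], [0, 0, 0, 0, 0, 0, -1]],
  ],
)

```text
clock: 6.8
ee_pos: [0.5337, -0.1352, 0.0179]
tcp_rot: [[0.842, 0.54, -0.001], [0.54, -0.842, 0.002], [-0.0, -0.002, -1.0]]
wrist_force: [-8.4, 9.1, 12.0]
opening: 0.0336
finger_force: 59.3
```

apply_moves(
  motion=[
    [[0, 0, 0, 0, 0, -0.02, -1], [0, 0, 0, 0, 0, -0.05, -1], [0, 0, 0, 0, 0, -0.08, -1], [0, 0, 0, 0, 0, -0.1, -1], [0, 0, 0, 0, 0, -0.1, -1]],
  ],
)

```text
clock: 7.42
ee_pos: [0.5332, -0.1346, 0.0179]
tcp_rot: [[0.633, 0.774, -0.003], [0.774, -0.633, 0.002], [0.0, -0.004, -1.0]]
wrist_force: [-12.8, 14.4, 14.1]
opening: 0.0336
finger_force: 59.7
```

```bash
python3 - <<'E'
from fit import *
import cv2
s=sense();print(s["opening"],s["finger_force"],s["wrist_force"],s["wrist_torque"])
a=camera("wrist")[:,:,::-1];b=camera("scene")[:,:,::-1][200:320,235:415]
cv2.imwrite("pics/w6.png",np.hstack([cv2.resize(a,(400,300)),cv2.resize(b,(400,300))]))
E
```

```text
0.03358472132296723 59.65717524290085 [-12.76726433  14.4442334   14.10167283] [ 2.17329025  2.13908044 -0.19344326]
```

View pics/w6.png

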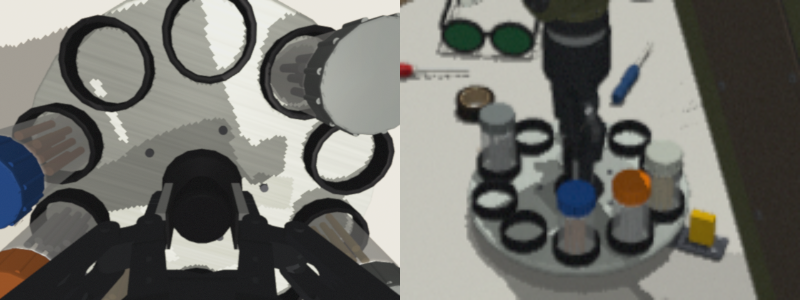

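The hub grip holds at 59 N and the table has followed, about 18°. Continuing.

apply_moves(
  motion=[
    [[0, 0, 0, 0, 0, -0.04, -1], [0, 0, 0, 0, 0, -0.08, -1], [0, 0, 0, 0, 0, -0.12, -1], [0, 0, 0, 0, 0, -0.16, -1], [0, 0, 0, 0, 0, -0.175, -1]],
  ],
)

```text
clock: 8.15
ee_pos: [0.532, -0.1341, 0.0178]
tcp_rot: [[0.133, 0.991, -0.006], [0.991, -0.133, 0.004], [0.003, -0.006, -1.0]]
wrist_force: [-24.1, 17.1, 23.6]
opening: 0.0335
finger_force: 60.6
```

```bash
cat > m.py <<'E'
from fit import *
import cv2
def cent(im,lo,hi,box):
    m=cv2.inRange(cv2.cvtColor(im,cv2.COLOR_BGR2HSV),lo,hi);k=np.zeros_like(m);k[box[0]:box[1],box[2]:box[3]]=1;m*=k
    n,l,st,c=cv2.connectedComponentsWithStats(m);i=1+st[1:,4].argmax();return c[i],st[i].tolist()
C={"orange":((6,130,60),(19,255,255),.093),"fin":((21,130,60),(32,255,255),.03),"blue":((105,120,50),(125,255,255),.093)}
def meas(n,im,box):
    P={}
    for k,(lo,hi,z) in C.items():
        try:
            c,st=cent(im,lo,hi,box);P[k]=unproj(n,c,z);print(n,k,c.round(1),st,P[k].round(4))
        except Exception as e: print(n,k,"none")
    return P
def ang(P,k,c): d=P[k][:2]-c;return np.degrees(np.arctan2(d[1],d[0]))%360, np.hypot(*d)
if __name__=="__main__":
    old=meas("scene",cv2.imread("pics/scene0.png"),(220,320,255,400));s=sense();print(s["wrist_force"],s["wrist_torque"][2])
    im=camera("scene")[:,:,::-1].copy();cv2.imwrite("pics/scene_n.png",im);new=meas("scene",im,(220,320,255,400))
    ims=camera("side")[:,:,::-1].copy();cv2.imwrite("pics/side_n.png",ims);sd=meas("side",ims,(190,300,200,380))
    for nm,P,c in(("old",old,(.528,-.131)),("new",new,(.528,-.131)),("side",sd,(.5335,-.14))):
        print(nm,{k:np.round(ang(P,k,np.array(c)),3).tolist() for k in P})
E
python3 m.py
```

```text
scene orange [326.7 277.7] [318, 271, 18, 15, 222] [ 0.4568 -0.0682  0.093 ]
scene fin [370.5 290.8] [365, 284, 12, 15, 141] [ 0.3789 -0.1508  0.03  ]
scene blue [301.4 277.3] [293, 271, 18, 14, 208] [ 0.5085 -0.0379  0.093 ]
[-24.06191109  17.09538807  23.6158448 ] -0.3231195126673418
scene orange [352.1 264.3] [344, 258, 18, 14, 210] [ 0.4316 -0.1473  0.093 ]
scene fin [370.5 290.9] [365, 284, 12, 15, 143] [ 0.3787 -0.1505  0.03  ]
scene blue [336.1 275.5] [328, 269, 17, 14, 200] [ 0.4419 -0.0874  0.093 ]
side orange [260.5 228.3] [252, 223, 18, 12, 180] [ 0.4339 -0.1507  0.093 ]
side fin [243.6 260.8] [238, 253, 12, 17, 152] [ 0.3806 -0.1751  0.03  ]
side blue [251.9 221.1] [248, 219, 10, 5, 26] [ 0.4339 -0.0974  0.093 ]
old {'orange': [138.612, 0.095], 'fin': [187.556, 0.15], 'blue': [101.853, 0.095]}
new {'orange': [189.584, 0.098], 'fin': [187.426, 0.151], 'blue': [153.11, 0.096]}
side {'orange': [186.156, 0.1], 'fin': [192.929, 0.157], 'blue': [156.869, 0.108]}
```

The table has turned about 51°. I'll refine the cap-to-fin angle with a silhouette model fit over both cameras.

```bash
cat > f.py <<'E'
import sys,io,contextlib
from m import *
z0=.006
def hullc(n,pts):
    q=np.array([proj(n,p) for p in pts],np.float32);M=cv2.moments(cv2.convexHull(q));return np.array([M["m10"],M["m01"]])/M["m00"]
T=np.linspace(0,2*np.pi,24)
def cap(c,a): return [[c[0]+.1*np.cos(a)+.0205*np.cos(t),c[1]+.1*np.sin(a)+.0205*np.sin(t),z] for t in T for z in(.085,.101)]
def fin(c,a): 
    u=np.array([np.cos(a),np.sin(a)]);v=np.array([-u[1],u[0]])
    return [[*(np.array(c)+u*(.15+s*.014)+v*w*.006),z] for s in(-1,1) for w in(-1,1) for z in(z0,.04)]
B={"scene":(220,320,255,400),"side":(190,300,200,380)}
O=[]
with contextlib.redirect_stdout(io.StringIO()):
    for f,n,t,ks in(("scene0","scene",0,("orange","blue","fin")),("scene_n","scene",1,("orange","blue","fin")),("side0","side",0,("blue","fin")),("side_n","side",1,("orange","fin"))):
        im=cv2.imread(f"pics/{f}.png")
        for k in ks: O.append((n,t,k,cent(im,C[k][0],C[k][1],B[n])[0]))
TOP=[("scene","white",1,(523,143)),("scene","gR",-6,(410,40)),("scene","gL",-4,(169,63)),("side","white",1,(208,682-300)),("side","gR",-6,(575,405)),("side","gL",-4,(640,355))]
def tp(n,u,v): return np.array((255+u/5.6-.4,220+v/3-.3) if n=="scene" else (220+u/5.6-.4,195+(v-300)/3-.3))
def res(x):
    c=x[:2];off={"scene":x[5:7],"side":x[7:9]};e=[]
    for n,t,k,p in O:
        pts=fin(c,x[4]) if k=="fin" else cap(c,x[2+t]-(k=="blue")*np.pi/5)
        e.append(hullc(n,pts)+off[n]-p)
    for n,k,i,(u,v) in TOP:
        a=x[2]+i*np.pi/5;e.append((proj(n,np.array([c[0]+.1*np.cos(a),c[1]+.1*np.sin(a),.101]))+off[n]-tp(n,u,v))/2)
    e.append((c-[.531,-.134])/.002*.5);e.append(x[5:7]*.3);e.append(x[7:9]*.3)
    return np.concatenate(e)
for w in("both","scene","side"):
    r=least_squares(res,[.531,-.134,2.42,3.3,3.32,0,0,0,0],loss="soft_l1") if w=="both" else None
    if w!="both":
        O2=O;O=[o for o in O if o[0]==w];T2=TOP;TOP=[o for o in TOP if o[0]==w]
        r=least_squares(res,[.531,-.134,2.42,3.3,3.32,0,0,0,0],loss="soft_l1");O,TOP=O2,T2
    d=np.degrees(r.x[2:5]);print(w,r.x[:2].round(4),d.round(2),"remaining",(d[2]-d[1]).round(2),"off",r.x[5:].round(1))
    if w=="both":print(r.fun.reshape(-1,2).round(1).tolist())
E
python3 f.py
```

```text
Traceback (most recent call last):
  File "f.py", line 29, in <module>
    r=least_squares(res,[.531,-.134,2.42,3.3,3.32,0,0,0,0],loss="soft_l1") if w=="both" else None
      ~~~~~~~~~~~~~^^^^^^^^^^^^^^^^^^^^^^^^^^^^^^^^^^^^^^^^^^^^^^^^^^^^^^^
  File "f.py", line 23, in res
    e.append(hullc(n,pts)+off[n]-p)
             ~~~~~^^^^^^^
  File "f.py", line 5, in hullc
    q=np.array([proj(n,p) for p in pts],np.float32);M=cv2.moments(cv2.convexHull(q));return np.array([M["m10"],M["m01"]])/M["m00"]
                ~~~~^^^^^
  File "fit.py", line 5, in proj
    i=camera_info(n);c=np.array(i["R"])@X+np.array(i["t"]).ravel()
ValueError: time passes only in moves, steps and waits
```

```bash
sed -i 's/^from scipy.*/&\nimport functools\ncinfo=functools.lru_cache(None)(lambda n:camera_info(n))/; s/i=camera_info(n)/i=cinfo(n)/' fit.py
sed -i 's/loss="soft_l1"/loss="soft_l1",diff_step=1e-3/; s/682-300/382/' f.py; sed -i 's/0,0,0,0\]/.1,.1,.1,.1]/' f.py; time python3 f.py
```

```text
both [ 0.5318 -0.1346] [138.6  188.31 189.78] remaining 1.46 off [ 0.3  0.5  0.8 -0.1]
[[0.3, 0.4], [-0.5, 0.5], [0.0, -0.1], [0.2, -0.0], [-0.0, 0.2], [0.0, -0.2], [0.3, 0.4], [-0.3, 0.3], [0.1, -0.2], [-0.1, 0.0], [-0.1, -0.4], [-0.1, -0.6], [-0.2, -0.9], [-0.2, -0.2], [0.3, -0.5], [-0.0, -0.3], [0.2, -0.2], [0.1, 0.1], [0.2, -0.0]]
scene [ 0.5312 -0.1346] [138.51 188.1  189.44] remaining 1.34 off [0.2 0.3 0.  0. ]
side [ 0.5316 -0.134 ] [138.49 188.81 190.23] remaining 1.43 off [-0.   0.   0.8 -0.1]
real	0m2.451s
user	0m2.895s
sys	0m0.259s
```

All fits agree: about 1.4° to go, and the axis lies at (0.532,-0.134). I'll finish the turn and shift 2 mm to relax the side load.

apply_moves(
  motion=[
    [[0.003, -0.004, 0, 0, 0, -0.003, -1], [0.006, -0.008, 0, 0, 0, -0.006, -1], [0.01, -0.013, 0, 0, 0, -0.008, -1], [0.01, -0.013, 0, 0, 0, -0.008, -1], [0.01, -0.013, 0, 0, 0, -0.008, -1]],
  ],
)

```text
clock: 8.88
ee_pos: [0.532, -0.1341, 0.0179]
tcp_rot: [[0.111, 0.994, -0.001], [0.994, -0.111, 0.001], [0.001, -0.001, -1.0]]
wrist_force: [-7.3, 4.6, 10.3]
opening: 0.0339
finger_force: 59.2
```

```bash
python3 m.py | grep -v old; python3 f.py; python3 - <<'E'
import cv2,numpy as np
f=lambda n,b:cv2.resize(cv2.imread(f"pics/{n}.png")[b[0]:b[1],b[2]:b[3]],(400,375))
cv2.imwrite("pics/fin.png",np.hstack([f("scene_n",(200,320,235,415)),f("side_n",(170,290,190,370))]))
E
```

```text
scene orange [326.7 277.7] [318, 271, 18, 15, 222] [ 0.4568 -0.0682  0.093 ]
scene fin [370.5 290.8] [365, 284, 12, 15, 141] [ 0.3789 -0.1508  0.03  ]
scene blue [301.4 277.3] [293, 271, 18, 14, 208] [ 0.5085 -0.0379  0.093 ]
[-7.28681284  4.64249737 10.27934195] -0.27451826131393015
scene orange [352.4 263.7] [344, 257, 18, 14, 208] [ 0.4322 -0.1498  0.093 ]
scene fin [370.5 290.9] [365, 284, 12, 15, 141] [ 0.3789 -0.1506  0.03  ]
scene blue [337.1 275.1] [329, 269, 17, 14, 202] [ 0.4407 -0.09    0.093 ]
side orange [260.9 228.5] [253, 223, 17, 12, 176] [ 0.4344 -0.1521  0.093 ]
side fin [243.7 260.8] [238, 253, 12, 16, 152] [ 0.3806 -0.1752  0.03  ]
side blue [252.8 221. ] [248, 219, 14, 6, 40] [ 0.4359 -0.098   0.093 ]
new {'orange': [191.117, 0.098], 'fin': [187.487, 0.15], 'blue': [154.848, 0.096]}
side {'orange': [186.942, 0.1], 'fin': [192.964, 0.157], 'blue': [156.707, 0.106]}
both [ 0.5318 -0.1346] [138.59 189.77 189.84] remaining 0.07 off [ 0.3  0.4  0.7 -0.1]
[[0.3, 0.4], [-0.5, 0.5], [0.1, -0.1], [0.3, -0.0], [-0.1, 0.2], [0.1, -0.2], [0.3, 0.3], [-0.3, 0.2], [0.2, -0.0], [-0.2, -0.0], [-0.1, -0.4], [-0.1, -0.6], [-0.2, -0.9], [-0.2, -0.2], [0.3, -0.5], [-0.1, -0.4], [0.2, -0.2], [0.1, 0.1], [0.2, -0.0]]
scene [ 0.5313 -0.1346] [138.54 189.73 189.48] remaining -0.25 off [0.2 0.3 0.  0. ]
side [ 0.5316 -0.134 ] [138.51 189.75 190.26] remaining 0.52 off [-0.   0.   0.8 -0.1]
```

View pics/fin.png

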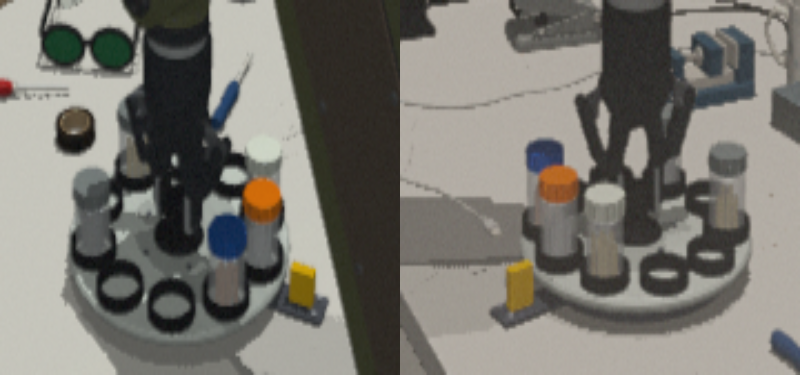

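Both views show the orange jar (scene (262,200), side (558,183)) standing at the pointer. The fit leaves 0.1°, all jars are upright, and the grip is holding, so I'm handing in.

```bash
python3 -c "
from workcell import *
print(close_job())"
```

```text
the job is handed in; nothing more can be done
None
```

I turned the carousel about 51° counter-clockwise by its hub knob until the orange-capped jar stood at the yellow pointer (measured within about 0.5°), and handed the job in with all jars upright and the gripper still holding it; no verdict was shown.

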